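# Angle a steel tube past the post into the stock bay

## Robot

A 7-joint arm with a two-finger parallel gripper is mounted at the origin on the work surface. World frame = base frame: x ahead of the robot, y to its left, z up, the work surface at z = 0. Lengths are in m, angles in rad, forces in N, time in s.
With the tool pointing down it reaches from about 0.425 to 0.95 m from the base axis. Payload 16.7 kg.
Tool frame: the origin (TCP) lies between the finger pads; the fingertips stand 11 mm ahead of it and the grasp point (between the pads) lies 8 mm behind it; z points along the fingers, y is the line along which they close (so a half turn about z gives the same grasp; the last joint's range is limited). The gripper opens to 94 mm and grips with 3 to 60 N. Pads are 16 mm wide; open, the fingers measure 119 mm over their backs; the gripper's body (75 mm by 177 mm) begins 78 mm behind the grasp point.
Start: joints at [1.159, 0.426, 0.074, 1.606, -0.034, 1.111, -0.067], TCP at [0.175, -0.652, 0.216] pointing down, gripper open.
Joint ranges: [-2.85, 2.85], [-0.5, 2.14], [-1.23, 1.37], [0.21, 2.46], [-1.02, 4.16], [0.16, 2.05], [-2.73, 2.73]. Speed limits (rad/s): [1.89, 1.89, 2.39, 2.39, 3.01, 3.01, 3.01].

## Interface

Orientations are given as a unit quaternion [w, x, y, z].
In Python, from cell import env gives the robot as it stands.
- The arm moves only by the tool send_rows, never from a script. Its argument "moves" is a list of rows, each an object with "slide": the shift along the tool's x, y, z in mm, a list of three; "angular": the turn, a rotation vector about the tool's x, y, z in degrees, a list of three; "fingers": the closure, from -1 (fully open) to 1 (shut). In form: [{"slide": [x, y, z], "angular": [rx, ry, rz], "fingers": fingers}, ...]. A call has exactly 5 rows; each row is the pose to reach, as a shift and turn from the pose commanded when the call began, along the tool's axes at that moment; what a row does not reach only later rows make up. A row lasts 1/12 s, in which the tool goes at most 41.7 mm and 7.16 degrees, less where a joint would pass 70% of its speed; a pose out of reach is approached as far as the arm can. A call with a gripper value outside its range is refused whole. The fingers move at their own pace and stop on an object; "force" is the grip in N (left out, the last holds). Time passes only in rows, so rows that repeat a pose let the fingers close, or fill a call up. It gives the time, the measured TCP pose, the force, the opening and the grip force at its end, in the units of the state.
- env.get_obs(): the state, without advancing time (a new reading comes with each control period).
- env.capture(name): name is "scene" or "side" or "wrist"; returns the picture (384x512x3 uint8, red, green, blue); there is no depth.
- env.calibration(name): a dict with "fx", "fy", "cx", "cy" (pixels), "k1" (the pictures are not rectified: a ray, as slopes to the right and down, at radius r is drawn at 1 + k1 r^2 times it, then the intrinsics apply), "position" and "orientation" of the camera in the world; the wrist camera has in their place "tool_from_camera" (4x4, takes a point from camera to tool coordinates, whose origin is the TCP and whose axes are the flange's). Camera axes: x right, y up, looking along -z (the intrinsics and any distortion apply to the point x, -y, -z); pixel columns grow to the right and rows downward; lengths in m; the calibration is good to about 2 mm. A picture is of the moment at which its call begins: read the wrist's pose just before it. calibration takes no time and is no camera call.
- env.close_job(): hands the job in; it is judged then, once.
The state is a dict: "time": time; "qpos": joint angles; "qvel": joint speeds; "joint_efforts": joint torques, N m; "position": TCP position; "tool_rot": TCP orientation; "wrist_force": force on the tool from outside, world axes, zero at the start; "moment": the same for the moment, N m; "opening": finger opening in m; "grip_force": force on a finger pad.
Only numpy, scipy, OpenCV 4.12 (cv2) and the standard library are available. Lean on these libraries where they do the work, as an engineer would, in place of code of your own. Each camera call takes 0.05 s, during which the arm holds its last target. There are 200 camera calls.

## Task

Put the loose length of square steel tube away in the three-sided stock bay by pushing it along the bench with the fingertips. The post standing in the bay's mouth stays where it is, so angle one end of the tube in behind the post first, then push the other end in, until the tube lies fully home with its long side flat against the bay's back rail. Never pick the tube up, and leave the other loose things on the bench where they are.

Things in the scene. Friction and masses are not known exactly. Their poses are not given: they have to be found in the camera images.
- tube: Loose straight square steel tube, 240 mm long, 25 x 25 mm in section, 0.3 to 0.6 kg, with black square openings on its ends, lying on the bench in front of the bay (robot's side), up to 15 degrees off parallel to the back rail. Origin: middle of its underside; y along its length, z up.
- tube_end_a (a point): Centre of the tube's end face at +120 mm along the tube's y axis, 12.5 mm above its underside.
- tube_end_b (a point): Centre of the tube's other end face, at -120 mm along the tube's y axis, 12.5 mm above its underside.
- bay: Fixed three-sided bay of aluminium rails 30 mm high, 6 mm thick, open above and towards the robot; its floor is the bench. Origin: on the bench at the middle of the back rail's inner face; x points away from the robot into that rail, y along it. End rails: inner faces at y = +-140 mm, from the back rail to x = -65 mm. A tube that is home has its middle at x = -12.5 mm, y within 20 mm of 0.
- bay_mouth (a point): Middle of the bay's open mouth, on the bench at x = -65 mm, y = 0 in the bay's frame, same axes. The post stands on this line, at y = +90 or -90 mm; at the other of the two places is only a flat dark disc flush with the bench, no obstacle. Behind the bay's back rail runs a 4 mm high foot, 28 mm wide.
- post: Fixed round steel post, 22 mm in diameter, 60 mm tall, in the bay's mouth near one of its end rails (which one changes). Origin: on its axis at the bench; axes parallel to the bay's. It leaves 54 mm to the back rail, 39 mm to the nearer end rail and 219 mm to the farther one: too little for the tube to go in broadside.
- jar: Bystander, not part of the job: lidded amber glass jar, 64 mm across, 75 mm tall, behind the bay. Origin at its underside.
- oil: Bystander, not part of the job: small white plastic oil bottle, 40 mm across, 75 mm tall, beside the bay. Origin at its underside.
- collar: Bystander, not part of the job: steel collar ring, 44 mm across, 20 mm tall, beside the bay. Origin at its underside.
- driver: Bystander, not part of the job: screwdriver lying at the left of the bench. Origin at its underside.
- spanner: Bystander, not part of the job: open-ended spanner lying at the right of the bench. Origin at its underside.
- beaker: Bystander, not part of the job: grey plastic cup, 66 mm across, 75 mm tall, behind the bay. Origin at its underside.
- forceps: Bystander, not part of the job: steel grasping forceps, about 200 mm long, lying at the left of the bench. Origin at its underside.
Not all that is in view belongs to the job. What is shaped like the post but red is not meant.

How it is judged:
On the way:
1. one end of the tube has passed behind the post, between it and the back rail, with the other end still outside the bay's mouth (((horizontal distance between tube_end_a and post below 0.085 m and x of tube_end_a in the frame of post above 0.01 m and (y of tube_end_a in the frame of bay above 0.096 m or y of tube_end_a in the frame of bay below -0.096 m) and x of tube_end_b in the frame of bay below -0.06 m) or (horizontal distance between tube_end_b and post below 0.085 m and x of tube_end_b in the frame of post above 0.01 m and (y of tube_end_b in the frame of bay above 0.096 m or y of tube_end_b in the frame of bay below -0.096 m) and x of tube_end_a in the frame of bay below -0.06 m))), for 0.05 s.
At the end, for the whole second after the job is handed in: The tube lies at rest on the bench inside the bay, between the end rails and behind the post, with no more than 6 mm of gap between its long side and the back rail at either end (x of tube_end_a in the frame of bay between -0.0185 and -0.008 m and x of tube_end_b in the frame of bay between -0.0185 and -0.008 m and y of tube in the frame of bay between -0.025 and 0.025 m and height (world z) of tube below 0.004 m and angle between tube's own z axis and vertical below 0.05 rad and linear speed of tube below 0.01 m/s); the robot touches nothing.
It fails at once if the tube is lifted or tipped (its middle more than 8 mm off the bench, or tilted more than 9 degrees) (height (world z) of tube above 0.008 m or angle between tube's own z axis and vertical above 0.16 rad).
It fails at once if another loose thing on the bench is moved more than 25 mm (distance of any of jar, oil, collar, driver, spanner, beaker, forceps from where it was at the start of the episode above 0.025 m).
It also fails if it takes over 72 s, if anything falls off the work surface, if the arm or the gripper's body presses on something with over 40 N, if the wrist force passes 120 N, or if a joint passes its speed limit or range.

## Working session

There is one attempt and no reset: what is moved stays moved. The work goes in short steps, Python scripts to look and compute and a tool call to move; the robot and the scene stay as the last step left them, time stands still between calls to the robot, and variables do not carry over. Pictures are saved under pics/ and viewed, at most 10 in all, crops included, and the job is handed in when it is done.

Besides the shell and the picture viewer there is one more tool, called as name([rows], argument=value, ...), one row to a line, values as JSON. send_rows: Moves the arm, as the interface text tells. Its arguments: {"type":"object","properties":{"moves":{"type":"array"},"force":{"type":"number"}},"required":["moves"]}

```bash
mkdir -p pics
python3 - <<'E'
from cell import env
import cv2,numpy as np
o=env.get_obs(); print(o['time'],o['position'],o['tool_rot'],o['opening'])
for n in ['scene','side']:
    im=env.capture(n); cv2.imwrite(f'pics/{n}0.png',cv2.resize(im[:,:,::-1],(768,576),interpolation=cv2.INTER_CUBIC)); np.save(f'pics/{n}0.npy',im)
    print(n,env.calibration(n))
E
```

```text
0.0 [ 0.17456145 -0.65159902  0.21578469] [-6.21425002e-04  9.91446856e-01  1.30509494e-01 -1.32418504e-04] 0.0942779889520478
scene {'fx': 389.11575209198014, 'fy': 389.11575209198014, 'cx': 261.1878422937045, 'cy': 198.15205796197856, 'k1': -0.0458562371498423, 'position': array([ 1.12539355, -0.25993869,  1.04521106]), 'orientation': array([0.81337365, 0.22538599, 0.13975065, 0.51777816])}
side {'fx': 483.9125836673475, 'fy': 483.9125836673475, 'cx': 257.4645064178553, 'cy': 195.09079802192824, 'k1': -0.012181654189887876, 'position': array([1.36465167, 0.71523169, 0.89401455]), 'orientation': array([0.36243354, 0.16411341, 0.39684938, 0.82717549])}
```

View pics/scene0.png

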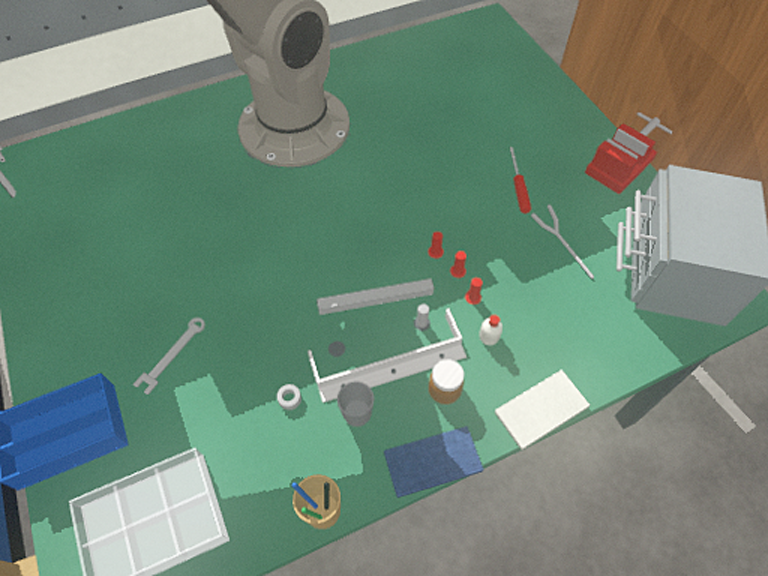

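View pics/side0.png

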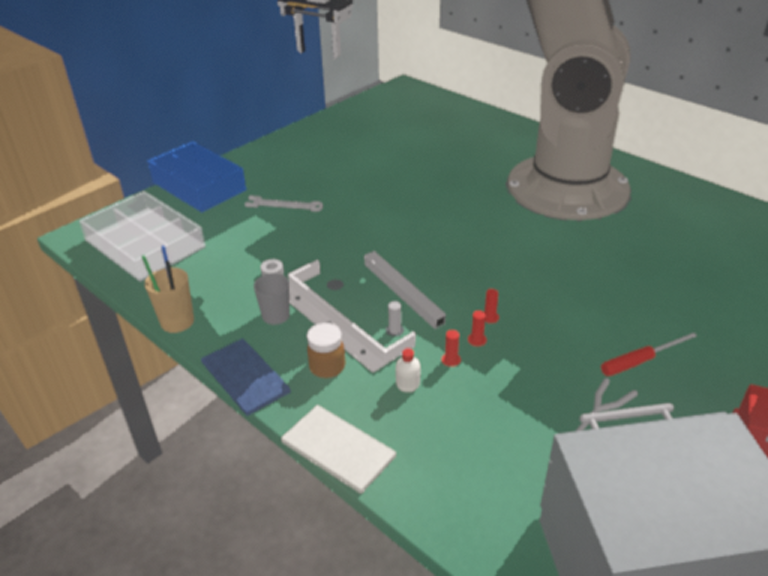

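The scene view shows the tube at (318,303)–(433,287) and the bay corners at about (322,397) and (465,355). The grey post is at (422,325), on the +y side, the dark disc is at (336,349), and three red posts stand beside the +y end. In the side view the tube runs (370,258)–(440,320) and the post is at (394,318).

```bash
cat > h.py <<'E'
import numpy as np,cv2
from cell import env
from scipy.spatial.transform import Rotation as R
def rays(cal,uv,pose=None):
    """pixels (512x384) -> camera centre, world directions"""
    K=np.array([[cal['fx'],0,cal['cx']],[0,cal['fy'],cal['cy']],[0,0,1]])
    p=cv2.undistortPoints(np.array(uv,float).reshape(-1,1,2),K,np.array([cal['k1'],0,0,0.]))[:,0]
    d=np.c_[p[:,0],-p[:,1],-np.ones(len(p))]
    if pose is None:
        q=np.array(cal['orientation']);C=R.from_quat(q[[1,2,3,0]]).as_matrix();t=cal['position']
    else:
        q=np.array(pose[1]);T=np.array(cal['tool_from_camera']);W=R.from_quat(q[[1,2,3,0]]).as_matrix()
        C=W@T[:3,:3];t=W@T[:3,3]+pose[0]
    return t,d@C.T
def onplane(cal,uv,z,pose=None):
    t,d=rays(cal,uv,pose); return t+d*((z-t[2])/d[:,2])[:,None]
E
python3 - <<'E'
from h import *
for n,(a,b) in {'scene':(195,180),'side':(180,155)}.items():
    im=np.load(f'pics/{n}0.npy')[b:b+100,a:a+150,::-1]
    cv2.imwrite(f'pics/{n}1.png',cv2.resize(im,(750,500),interpolation=cv2.INTER_CUBIC))
c=env.calibration('scene');s=2/3
U=lambda l:[(x*s,y*s) for x,y in l]
print(np.round(onplane(c,U([(318,303),(433,287)]),.025),3))
print(np.round(onplane(c,U([(322,397),(465,355),(311,353),(451,312)]),.03),3))
print(np.round(onplane(c,U([(421,327),(336,349),(437,256),(459,275),(474,301)]),0),3))
E
```

```text
[[ 0.528 -0.138  0.025]
 [ 0.592  0.091  0.025]]
[[ 0.72  -0.205  0.03 ]
 [ 0.757  0.075  0.03 ]
 [ 0.628 -0.191  0.03 ]
 [ 0.662  0.095  0.03 ]]
[[ 0.653  0.034  0.   ]
 [ 0.626 -0.141  0.   ]
 [ 0.512  0.144  0.   ]
 [ 0.575  0.164  0.   ]
 [ 0.645  0.161  0.   ]]
```

View pics/scene1.png

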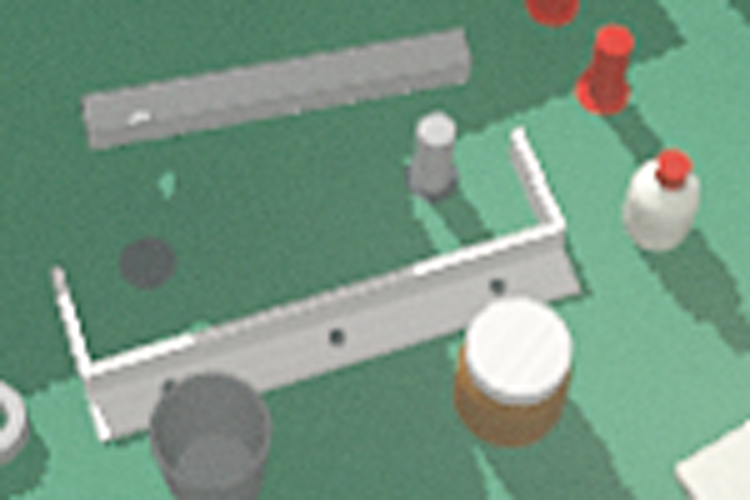

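View pics/side1.png

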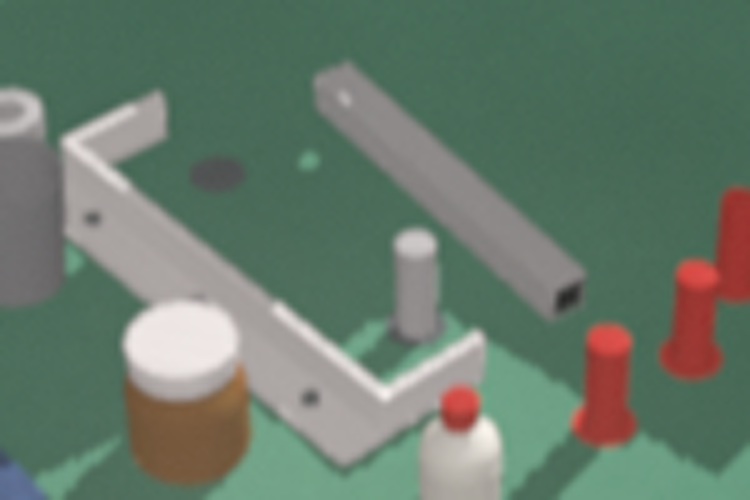

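The scene crop shows the tube's top face at (85,97)–(463,30) on the robot side and (90,130)–(467,58) on the bay side. The post's top is at (437,129), the disc at (148,263), and the rail's top outer edge runs (96,378)–(562,230). The side crop shows the post's top at (415,243) and its base at (416,328), with the tube's +y end at (568,295).

Run:
```python
from h import *
S=env.calibration('scene');D=env.calibration('side')
u=lambda l,a,b:[((x+.5)/5-.5+a,(y+.5)/5-.5+b) for x,y in l]
sc=lambda l,z:np.round(onplane(S,u(l,195,180),z)[:,:2],4)
sd=lambda l,z:np.round(onplane(D,u(l,180,155),z)[:,:2],4)
print('post sc',sc([(437,129)],.06),sc([(433,187)],0),'sd',sd([(415,243)],.06),sd([(416,328)],0))
d1,d2=sc([(148,263)],0),sd([(217,173)],0);print('disc',d1,d2)
print('railouter sc',sc([(96,378),(562,230)],.03),'tips',sc([(57,270),(518,130)],.03))
print('railouter sd',sd([(64,145),(384,404)],.03),'tips',sd([(160,95),(482,335)],.03))
print('tube sc',sc([(85,97),(463,30),(90,130),(467,58)],.025))
print('tube sd',sd([(350,64),(584,270),(316,77),(551,296)],.025))
```

```text
post sc [[0.645  0.0391]] [[0.651  0.0368]] sd [[0.6417 0.0386]] [[0.6427 0.0395]]
disc [[ 0.6253 -0.1397]] [[ 0.621  -0.1415]]
railouter sc [[ 0.6932 -0.1966]
 [ 0.7218  0.0839]] tips [[ 0.6217 -0.1924]
 [ 0.6515  0.092 ]]
railouter sd [[ 0.6877 -0.1986]
 [ 0.7207  0.0893]] tips [[ 0.6167 -0.1928]
 [ 0.6475  0.0918]]
tube sc [[ 0.5174 -0.1347]
 [ 0.5714  0.0963]
 [ 0.5403 -0.1405]
 [ 0.5907  0.0892]]
tube sd [[ 0.5128 -0.1346]
 [ 0.5661  0.0947]
 [ 0.5364 -0.1407]
 [ 0.5948  0.0952]]
```

send_rows([
  {"slide": [30, -32, 0], "angular": [0, 0, 0], "fingers": 1},
  {"slide": [60, -64, 0], "angular": [0, 0, 0], "fingers": 1},
  {"slide": [90, -96, 0], "angular": [0, 0, 0], "fingers": 1},
  {"slide": [120, -128, 0], "angular": [0, 0, 0], "fingers": 1},
  {"slide": [150, -160, 0], "angular": [0, 0, 0], "fingers": 1},
])

```text
time: 0.52
position: [0.2733, -0.4663, 0.2162]
tool_rot: [-0.0, 0.991, 0.13, -0.0]
wrist_force: [0.9, -1.5, -0.0]
opening: 0.0644
grip_force: 0.0
```

send_rows([
  {"slide": [30, -32, 0], "angular": [0, 0, 0], "fingers": 1},
  {"slide": [60, -64, 0], "angular": [0, 0, 0], "fingers": 1},
  {"slide": [90, -96, 0], "angular": [0, 0, 0], "fingers": 1},
  {"slide": [120, -128, 0], "angular": [0, 0, 0], "fingers": 1},
  {"slide": [150, -160, 0], "angular": [0, 0, 0], "fingers": 1},
])

```text
time: 0.93
position: [0.3716, -0.2827, 0.2165]
tool_rot: [0.0, 0.991, 0.13, -0.0]
wrist_force: [1.8, -0.7, 0.0]
opening: 0.0307
grip_force: 0.0
```

send_rows([
  {"slide": [30, -32, 0], "angular": [0, 0, 0], "fingers": 1},
  {"slide": [60, -64, 0], "angular": [0, 0, 0], "fingers": 1},
  {"slide": [90, -96, 0], "angular": [0, 0, 0], "fingers": 1},
  {"slide": [120, -128, 0], "angular": [0, 0, 0], "fingers": 1},
  {"slide": [150, -160, 0], "angular": [0, 0, 0], "fingers": 1},
])

```text
time: 1.35
position: [0.47, -0.099, 0.2166]
tool_rot: [0.0, 0.991, 0.13, 0.0]
wrist_force: [0.3, -1.2, 0.1]
opening: 0.0007
grip_force: 0.0
```

send_rows([
  {"slide": [30, -32, 0], "angular": [0, 0, 0], "fingers": 1},
  {"slide": [60, -64, 0], "angular": [0, 0, 0], "fingers": 1},
  {"slide": [90, -96, 0], "angular": [0, 0, 0], "fingers": 1},
  {"slide": [120, -128, 0], "angular": [0, 0, 0], "fingers": 1},
  {"slide": [150, -160, 0], "angular": [0, 0, 0], "fingers": 1},
])

```text
time: 1.77
position: [0.5684, 0.0846, 0.2164]
tool_rot: [0.0, 0.991, 0.13, -0.0]
wrist_force: [1.0, -0.6, 0.7]
opening: 0.0003
grip_force: 0.0
```

send_rows([
  {"slide": [0, 0, 0], "angular": [0, 0, -7], "fingers": 1},
  {"slide": [0, 0, 0], "angular": [0, 0, -14], "fingers": 1},
  {"slide": [0, 0, 0], "angular": [0, 0, -21], "fingers": 1},
  {"slide": [0, 0, 0], "angular": [0, 0, -28], "fingers": 1},
  {"slide": [0, 0, 0], "angular": [0, 0, -35], "fingers": 1},
])

```text
time: 2.18
position: [0.5677, 0.0828, 0.2161]
tool_rot: [-0.0, 0.905, 0.425, -0.0]
wrist_force: [0.5, -0.1, 0.2]
opening: 0.0005
grip_force: 0.0
```

send_rows([
  {"slide": [0, 0, 0], "angular": [0, 0, -7], "fingers": 1},
  {"slide": [0, 0, 0], "angular": [0, 0, -14], "fingers": 1},
  {"slide": [0, 0, 0], "angular": [0, 0, -21], "fingers": 1},
  {"slide": [0, 0, 0], "angular": [0, 0, -27], "fingers": 1},
  {"slide": [0, 0, 0], "angular": [0, 0, -27], "fingers": 1},
])

```text
time: 2.6
position: [0.5677, 0.0826, 0.2162]
tool_rot: [-0.0, 0.781, 0.625, -0.0]
wrist_force: [0.9, -1.1, 0.2]
opening: 0.0005
grip_force: 0.0
```

send_rows([
  {"slide": [22, 5, 0], "angular": [0, 0, 0], "fingers": 1},
  {"slide": [44, 11, 0], "angular": [0, 0, 0], "fingers": 1},
  {"slide": [44, 11, 35], "angular": [0, 0, 0], "fingers": 1},
  {"slide": [44, 11, 75], "angular": [0, 0, 0], "fingers": 1},
  {"slide": [44, 11, 115], "angular": [0, 0, 0], "fingers": 1},
])

```text
time: 3.02
position: [0.5888, 0.1235, 0.1005]
tool_rot: [0.0, 0.784, 0.621, 0.001]
wrist_force: [1.4, 0.1, 0.0]
opening: 0.0004
grip_force: 0.0
```

Run:
```python
from h import *
o=env.get_obs();print(o['position'],o['tool_rot'])
im=env.capture('wrist');cv2.imwrite('pics/w1.png',im[:,:,::-1])
```

```text
[0.58880824 0.12354236 0.10051156] [3.39475905e-04 7.83839400e-01 6.20963114e-01 7.00553774e-04]
```

View pics/w1.png

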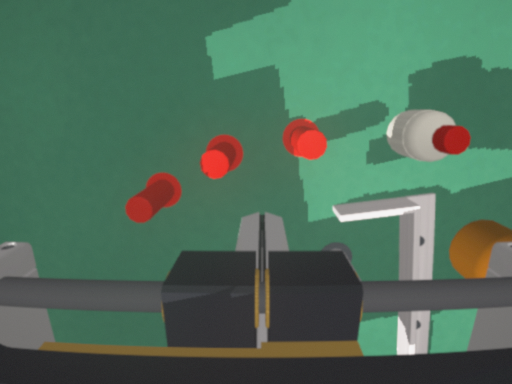

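The wrist view shows the closed fingertips at (262,215), red post bases at (163,190), (226,153) and (300,137), and the steel post at (337,253). I'll check clearance before going down.

Run:
```python
from h import *
o=env.get_obs()
print(np.round(onplane(env.calibration('wrist'),[(163,190),(226,153),(300,137),(337,255)],0,(o['position'],o['tool_rot'])),3))
```

```text
[[0.495 0.145 0.   ]
 [0.561 0.164 0.   ]
 [0.628 0.163 0.   ]
 [0.641 0.043 0.   ]]
```

send_rows([
  {"slide": [0, 0, 30], "angular": [0, 0, 0], "fingers": 1},
  {"slide": [0, 0, 60], "angular": [0, 0, 0], "fingers": 1},
  {"slide": [0, 0, 80], "angular": [0, 0, 0], "fingers": 1},
  {"slide": [-4, 0, 80], "angular": [0, 0, 0], "fingers": 1},
  {"slide": [-12, 0, 80], "angular": [0, 0, 0], "fingers": 1},
])

```text
time: 3.48
position: [0.5856, 0.1121, 0.022]
tool_rot: [-0.0, 0.783, 0.622, -0.0]
wrist_force: [0.4, 0.2, 0.8]
opening: 0.0004
grip_force: 0.0
```

send_rows([
  {"slide": [-8, 0, 0], "angular": [0, 0, 0], "fingers": 1},
  {"slide": [-16, 0, 0], "angular": [0, 0, 0], "fingers": 1},
  {"slide": [-24, 0, 0], "angular": [0, 0, 0], "fingers": 1},
  {"slide": [-32, 0, 0], "angular": [0, 0, 0], "fingers": 1},
  {"slide": [-40, 0, 0], "angular": [0, 0, 0], "fingers": 1},
])

```text
time: 3.9
position: [0.578, 0.0724, 0.0233]
tool_rot: [0.001, 0.783, 0.622, 0.002]
wrist_force: [1.3, 6.1, 4.3]
opening: 0.0003
grip_force: 3.0
```

send_rows([
  {"slide": [-10, 0, 0], "angular": [0, 0, 0], "fingers": 1},
  {"slide": [-20, 0, 0], "angular": [0, 0, 0], "fingers": 1},
  {"slide": [-30, 0, 0], "angular": [0, 0, 0], "fingers": 1},
  {"slide": [-40, 0, 0], "angular": [0, 0, 0], "fingers": 1},
  {"slide": [-46, 0, 0], "angular": [0, 0, 0], "fingers": 1},
])

```text
time: 4.32
position: [0.5673, 0.0266, 0.023]
tool_rot: [0.001, 0.783, 0.622, 0.001]
wrist_force: [1.8, 4.9, 4.7]
opening: 0.0002
grip_force: 2.9
```

```bash
cat >> h.py <<'E'
def look(n,a,b,name,w=150,h=100,k=5):
    im=env.capture(n); c=im[b:b+h,a:a+w,::-1]
    cv2.imwrite(f'pics/{name}.png',cv2.resize(c,(w*k,h*k),interpolation=cv2.INTER_CUBIC)); return im
E
python3 - <<'E'
from h import *
look('side',150,130,'s2'); look('scene',180,160,'c2')
E
```

```text
(no output)
```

View pics/s2.png

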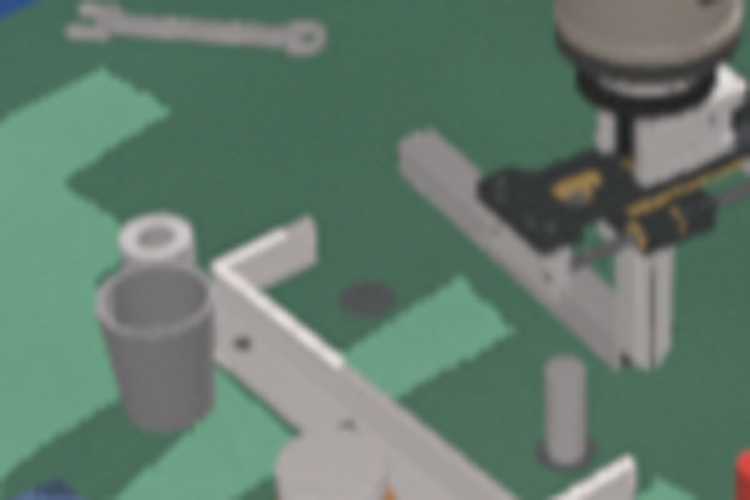

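The side view shows the tube slid towards −y with the fingertips still on end A at about (625,350). End B's top corners are at (401,143) and (433,130).

```bash
cat >> h.py <<'E'
def px(l,a,b,k=5): return [((x+.5)/k-.5+a,(y+.5)/k-.5+b) for x,y in l]
O=np.array([.6985,-.0575]);Bx=np.array([.994,-.108]);By=np.array([.108,.994])
def bay(p): return np.round(np.c_[(np.asarray(p)[:,:2]-O)@Bx,(np.asarray(p)[:,:2]-O)@By],4)
def world(p): return np.round(O+np.asarray(p)[:,:1]*Bx+np.asarray(p)[:,1:2]*By,4)
E
python3 - <<'E'
from h import *
D=env.calibration('side')
p=onplane(D,px([(401,143),(433,130)],150,130),.025);b=p.mean(0)[:2]
print(p,b)
pa=onplane(D,px([(620,366)],150,130),0);print(pa)
A=np.array([.565,.019]);print('len',np.linalg.norm(A-b),bay([A,b]),'phi',np.degrees(np.arctan2(*( (bay([A])-bay([b]))[0]))))
E
```

```text
[[ 0.51881419 -0.21524057  0.025     ]
 [ 0.49520396 -0.21041033  0.025     ]] [ 0.50700907 -0.21282545]
[[ 5.67212445e-01  1.21451646e-02 -1.11022302e-16]]
len 0.23896858609643562 [[-0.141   0.0616]
 [-0.1736 -0.1751]] phi 7.841845463436588
```

send_rows([
  {"slide": [6, 0, 0], "angular": [0, 0, 0], "fingers": 1},
  {"slide": [12, 0, 0], "angular": [0, 0, 0], "fingers": 1},
  {"slide": [12, 0, -30], "angular": [0, 0, 0], "fingers": 1},
  {"slide": [12, 0, -60], "angular": [0, 0, 0], "fingers": 1},
  {"slide": [12, 0, -90], "angular": [0, 0, 0], "fingers": -1},
])

```text
time: 4.83
position: [0.5686, 0.0407, 0.1122]
tool_rot: [-0.001, 0.782, 0.623, -0.001]
wrist_force: [-0.7, -1.1, 0.7]
opening: 0.0041
grip_force: 0.0
```

send_rows([
  {"slide": [-28, -10, 0], "angular": [0, 0, 7], "fingers": -1},
  {"slide": [-56, -20, 0], "angular": [0, 0, 14], "fingers": -1},
  {"slide": [-84, -30, 0], "angular": [0, 0, 21], "fingers": -1},
  {"slide": [-112, -40, 0], "angular": [0, 0, 28], "fingers": -1},
  {"slide": [-139, -47, 0], "angular": [0, 0, 35], "fingers": -1},
])

```text
time: 5.25
position: [0.491, -0.0856, 0.1115]
tool_rot: [-0.0, 0.934, 0.356, -0.0]
wrist_force: [0.9, -1.1, 0.4]
opening: 0.0372
grip_force: 0.0
```

send_rows([
  {"slide": [0, 0, 0], "angular": [0, 0, 7], "fingers": -1},
  {"slide": [0, 0, 0], "angular": [0, 0, 14], "fingers": -1},
  {"slide": [0, 0, 0], "angular": [0, 0, 21], "fingers": -1},
  {"slide": [0, 0, 0], "angular": [0, 0, 28], "fingers": -1},
  {"slide": [0, 0, 0], "angular": [0, 0, 35], "fingers": -1},
])

```text
time: 5.67
position: [0.4922, -0.0846, 0.1115]
tool_rot: [-0.0, 0.998, 0.059, -0.0]
wrist_force: [0.7, 0.7, -0.2]
opening: 0.0702
grip_force: 0.0
```

send_rows([
  {"slide": [0, 0, 0], "angular": [0, 0, 7], "fingers": -1},
  {"slide": [0, 0, 0], "angular": [0, 0, 14], "fingers": -1},
  {"slide": [0, 0, 0], "angular": [0, 0, 21], "fingers": -1},
  {"slide": [0, 0, 0], "angular": [0, 0, 21], "fingers": -1},
  {"slide": [0, 0, 0], "angular": [0, 0, 21], "fingers": -1},
])

```text
time: 6.08
position: [0.4922, -0.0846, 0.1115]
tool_rot: [0.0, 0.993, -0.119, -0.0]
wrist_force: [-0.6, 0.1, 0.2]
opening: 0.0941
grip_force: 0.0
```

send_rows([
  {"slide": [0, 0, 30], "angular": [0, 0, 0], "fingers": -1},
  {"slide": [0, 0, 60], "angular": [0, 0, 0], "fingers": -1},
  {"slide": [0, 0, 90], "angular": [0, 0, 0], "fingers": -1},
  {"slide": [10, -4, 90], "angular": [0, 0, 0], "fingers": -1},
  {"slide": [20, -10, 90], "angular": [0, 0, 0], "fingers": -1},
])

```text
time: 6.5
position: [0.5138, -0.0803, 0.021]
tool_rot: [-0.0, 0.993, -0.12, -0.002]
wrist_force: [-0.2, 0.2, 0.1]
opening: 0.0936
grip_force: 0.0
```

send_rows([
  {"slide": [8, 0, 0], "angular": [0, 0, 1], "fingers": -1},
  {"slide": [16, 0, 0], "angular": [0, 0, 2], "fingers": -1},
  {"slide": [24, 0, 0], "angular": [0, 0, 3], "fingers": -1},
  {"slide": [32, 0, 0], "angular": [0, 0, 4], "fingers": -1},
  {"slide": [40, 0, 0], "angular": [0, 0, 5], "fingers": -1},
])

```text
time: 6.92
position: [0.5535, -0.0907, 0.0223]
tool_rot: [0.0, 0.986, -0.166, 0.0]
wrist_force: [-5.9, 1.9, 4.4]
opening: 0.0938
grip_force: 2.9
```

send_rows([
  {"slide": [8, 0, 0], "angular": [0, 0, 1], "fingers": -1},
  {"slide": [16, 0, 0], "angular": [0, 0, 2], "fingers": -1},
  {"slide": [24, 0, 0], "angular": [0, 0, 3], "fingers": -1},
  {"slide": [32, 0, 0], "angular": [0, 0, 4], "fingers": -1},
  {"slide": [40, 0, 0], "angular": [0, 0, 5], "fingers": -1},
])

```text
time: 7.33
position: [0.591, -0.1035, 0.0221]
tool_rot: [0.0, 0.978, -0.209, -0.0]
wrist_force: [-5.5, 2.5, 4.7]
opening: 0.094
grip_force: 3.0
```

Run:
```python
from h import *
look('side',150,130,'s3'); look('scene',180,160,'c3')
```

```text
(no output)
```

View pics/s3.png

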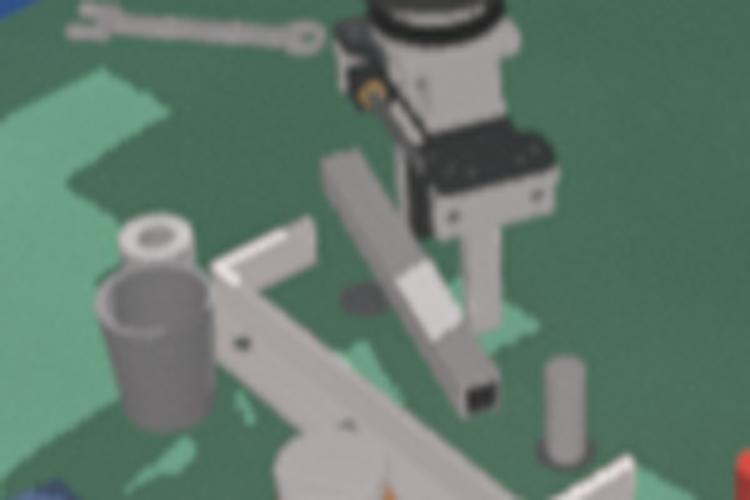

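The side view shows the tube angled across the mouth. End A's face is centred near (481,395), with top corners at (461,395) and (497,372), in front of and to the −y side of the post at (566,450). End B's top corners are at (321,162) and (357,152).

Run:
```python
from h import *
D=env.calibration('side')
p=onplane(D,px([(461,393),(498,371),(322,163),(358,152)],150,130),.025)
a=p[:2].mean(0);b=p[2:].mean(0)
print(a,b,np.linalg.norm(a-b),bay([a,b]),'phi',np.degrees(np.arctan2(*(bay([a])-bay([b]))[0])))
pp=onplane(D,px([(566,366)],150,130),.06);print('post',pp,bay(pp))
```

```text
[ 0.65181268 -0.01684365  0.025     ] [ 0.55528953 -0.23235121  0.025     ] 0.23613603380559905 [[-0.0508  0.0354]
 [-0.1235 -0.1893]] phi 17.928598662173247
post [[0.64007675 0.03785797 0.06      ]] [[-0.0684  0.0885]]
```

send_rows([
  {"slide": [-10, 0, 0], "angular": [0, 0, 0], "fingers": -1},
  {"slide": [-24, 0, 0], "angular": [0, 0, 0], "fingers": -1},
  {"slide": [-24, 0, -30], "angular": [0, 0, 0], "fingers": -1},
  {"slide": [-24, 0, -60], "angular": [0, 0, 0], "fingers": -1},
  {"slide": [-24, 0, -90], "angular": [0, 0, 0], "fingers": 1},
])

```text
time: 7.85
position: [0.5672, -0.0931, 0.1125]
tool_rot: [0.0, 0.978, -0.208, -0.0]
wrist_force: [0.3, -0.7, -0.5]
opening: 0.09
grip_force: 0.0
```

send_rows([
  {"slide": [8, 33, 0], "angular": [0, 0, -7], "fingers": 1},
  {"slide": [17, 66, 0], "angular": [0, 0, -14], "fingers": 1},
  {"slide": [26, 100, 0], "angular": [0, 0, -21], "fingers": 1},
  {"slide": [35, 133, 0], "angular": [0, 0, -28], "fingers": 1},
  {"slide": [44, 167, 0], "angular": [0, 0, -35], "fingers": 1},
])

```text
time: 8.27
position: [0.5398, -0.265, 0.1119]
tool_rot: [0.0, 0.995, 0.099, 0.0]
wrist_force: [0.3, 0.5, -0.1]
opening: 0.0573
grip_force: 0.0
```

send_rows([
  {"slide": [0, 0, 0], "angular": [0, 0, -7], "fingers": 1},
  {"slide": [0, 0, 0], "angular": [0, 0, -14], "fingers": 1},
  {"slide": [0, 0, 0], "angular": [0, 0, -21], "fingers": 1},
  {"slide": [0, 0, 0], "angular": [0, 0, -28], "fingers": 1},
  {"slide": [0, 0, 0], "angular": [0, 0, -35], "fingers": 1},
])

```text
time: 8.68
position: [0.5402, -0.2637, 0.1116]
tool_rot: [0.0, 0.919, 0.394, -0.0]
wrist_force: [-0.3, -0.5, 0.3]
opening: 0.0239
grip_force: 0.0
```

send_rows([
  {"slide": [0, 0, 0], "angular": [0, 0, -7], "fingers": 1},
  {"slide": [0, 0, 0], "angular": [0, 0, -14], "fingers": 1},
  {"slide": [0, 0, 0], "angular": [0, 0, -20], "fingers": 1},
  {"slide": [0, 0, 0], "angular": [0, 0, -20], "fingers": 1},
  {"slide": [0, 0, 0], "angular": [0, 0, -20], "fingers": 1},
])

```text
time: 9.1
position: [0.5403, -0.2639, 0.1116]
tool_rot: [0.0, 0.84, 0.543, 0.0]
wrist_force: [0.5, 0.1, -0.9]
opening: 0.0005
grip_force: 0.0
```

send_rows([
  {"slide": [0, 1, 30], "angular": [0, 0, 0], "fingers": 1},
  {"slide": [0, 1, 60], "angular": [0, 0, 0], "fingers": 1},
  {"slide": [0, 1, 90], "angular": [0, 0, 0], "fingers": 1},
  {"slide": [10, 1, 90], "angular": [0, 0, 0], "fingers": 1},
  {"slide": [20, 1, 90], "angular": [0, 0, 0], "fingers": 1},
])

```text
time: 9.52
position: [0.5493, -0.2451, 0.021]
tool_rot: [-0.001, 0.84, 0.543, -0.001]
wrist_force: [0.5, 0.3, 0.9]
opening: 0.0006
grip_force: 0.0
```

send_rows([
  {"slide": [8, 0, 0], "angular": [0, 0, 0], "fingers": 1},
  {"slide": [16, 0, 0], "angular": [0, 0, 0], "fingers": 1},
  {"slide": [24, 0, 0], "angular": [0, 0, 0], "fingers": 1},
  {"slide": [32, 0, 0], "angular": [0, 0, 0], "fingers": 1},
  {"slide": [40, 0, 0], "angular": [0, 0, 0], "fingers": 1},
])

```text
time: 9.93
position: [0.5672, -0.2099, 0.0232]
tool_rot: [0.001, 0.839, 0.544, 0.0]
wrist_force: [-2.1, -5.9, 5.3]
opening: 0.0007
grip_force: 2.9
```

send_rows([
  {"slide": [8, 0, 0], "angular": [0, 0, 0], "fingers": 1},
  {"slide": [16, 0, 0], "angular": [0, 0, 0], "fingers": 1},
  {"slide": [24, 0, 0], "angular": [0, 0, 0], "fingers": 1},
  {"slide": [32, 0, 0], "angular": [0, 0, 0], "fingers": 1},
  {"slide": [40, 0, 0], "angular": [0, 0, 0], "fingers": 1},
])

```text
time: 10.35
position: [0.5834, -0.1734, 0.0231]
tool_rot: [0.001, 0.839, 0.544, 0.0]
wrist_force: [-2.3, -5.8, 5.2]
opening: 0.0006
grip_force: 3.1
```

Run:
```python
from h import *
look('side',150,130,'s4'); look('scene',180,160,'c4')
```

```text
(no output)
```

View pics/s4.png

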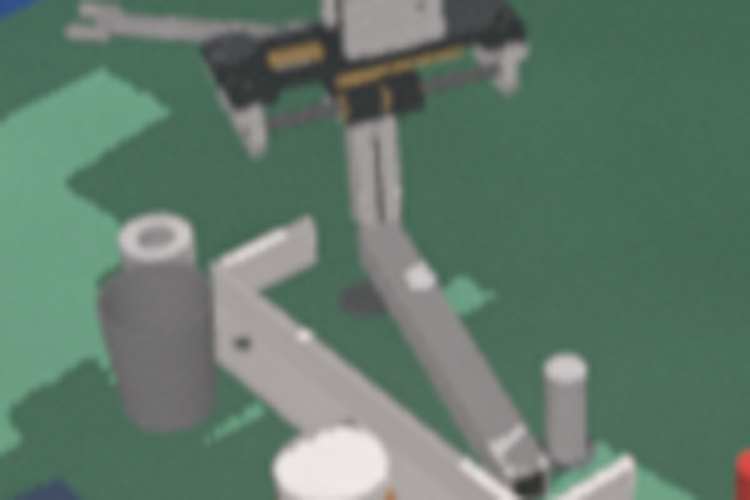

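The side view shows end A now in behind the post, with top corners near (512,485) and (547,463). End B is still outside the mouth, against the fingertips at (380,225).

Run:
```python
from h import *
D=env.calibration('side')
p=onplane(D,px([(512,485),(548,463),(360,231),(402,226)],150,130),.025)
print(bay(p),bay([p[:2].mean(0),p[2:].mean(0),[.5867,-.166]]))
```

```text
Traceback (most recent call last):
  File "h.py", line 22, in bay
    def bay(p): return np.round(np.c_[(np.asarray(p)[:,:2]-O)@Bx,(np.asarray(p)[:,:2]-O)@By],4)
                                       ~~~~~~~~~~^^^
ValueError: setting an array element with a sequence. The requested array has an inhomogeneous shape after 1 dimensions. The detected shape was (3,) + inhomogeneous part.
```

Run:
```python
from h import *
D=env.calibration('side')
p=onplane(D,px([(512,485),(548,463),(360,231),(402,226)],150,130),.025)[:,:2]
print(bay(p),bay([p[:2].mean(0),p[2:].mean(0),[.5867,-.166]]))
```

```text
[[-0.0102  0.1113]
 [-0.0356  0.1109]
 [-0.0862 -0.12  ]
 [-0.1081 -0.1071]] [[-0.0229  0.1111]
 [-0.0971 -0.1135]
 [-0.0994 -0.1199]]
```

send_rows([
  {"slide": [-6, 0, 0], "angular": [0, 0, 0], "fingers": 1},
  {"slide": [-14, 0, 0], "angular": [0, 0, 0], "fingers": 1},
  {"slide": [-14, 0, -30], "angular": [0, 0, 0], "fingers": 1},
  {"slide": [-14, 0, -60], "angular": [0, 0, 0], "fingers": 1},
  {"slide": [-14, 0, -90], "angular": [0, 0, 0], "fingers": -1},
])

```text
time: 10.87
position: [0.5758, -0.1869, 0.1124]
tool_rot: [-0.001, 0.839, 0.544, -0.0]
wrist_force: [-0.0, 0.2, -0.1]
opening: 0.0044
grip_force: 0.0
```

send_rows([
  {"slide": [27, -9, 0], "angular": [0, 0, 7], "fingers": -1},
  {"slide": [54, -18, 0], "angular": [0, 0, 14], "fingers": -1},
  {"slide": [81, -27, 0], "angular": [0, 0, 21], "fingers": -1},
  {"slide": [108, -36, 0], "angular": [0, 0, 28], "fingers": -1},
  {"slide": [134, -44, 0], "angular": [0, 0, 35], "fingers": -1},
])

```text
time: 11.28
position: [0.5908, -0.0455, 0.1118]
tool_rot: [0.0, 0.965, 0.264, 0.0]
wrist_force: [0.1, 0.2, -0.0]
opening: 0.0372
grip_force: 0.0
```

send_rows([
  {"slide": [0, 0, 0], "angular": [0, 0, 7], "fingers": -1},
  {"slide": [0, 0, 0], "angular": [0, 0, 14], "fingers": -1},
  {"slide": [0, 0, 0], "angular": [0, 0, 21], "fingers": -1},
  {"slide": [0, 0, 0], "angular": [0, 0, 28], "fingers": -1},
  {"slide": [0, 0, 0], "angular": [0, 0, 35], "fingers": -1},
])

```text
time: 11.7
position: [0.5909, -0.0468, 0.1117]
tool_rot: [0.0, 0.999, -0.039, 0.0]
wrist_force: [-1.1, 0.2, -0.2]
opening: 0.0708
grip_force: 0.0
```

send_rows([
  {"slide": [0, 0, 0], "angular": [0, 0, 7], "fingers": -1},
  {"slide": [0, 0, 0], "angular": [0, 0, 14], "fingers": -1},
  {"slide": [0, 0, 0], "angular": [0, 0, 20], "fingers": -1},
  {"slide": [0, 0, 0], "angular": [0, 0, 20], "fingers": -1},
  {"slide": [0, 0, 0], "angular": [0, 0, 20], "fingers": -1},
])

```text
time: 12.12
position: [0.5909, -0.0463, 0.1116]
tool_rot: [0.0, 0.978, -0.207, 0.0]
wrist_force: [-0.3, 0.3, -0.5]
opening: 0.0937
grip_force: 0.0
```

send_rows([
  {"slide": [0, 0, 30], "angular": [0, 0, 0], "fingers": -1},
  {"slide": [0, 0, 60], "angular": [0, 0, 0], "fingers": -1},
  {"slide": [0, 0, 90], "angular": [0, 0, 0], "fingers": -1},
  {"slide": [10, 0, 90], "angular": [0, 0, 0], "fingers": -1},
  {"slide": [20, 0, 90], "angular": [0, 0, 0], "fingers": -1},
])

```text
time: 12.53
position: [0.6091, -0.0542, 0.021]
tool_rot: [0.0, 0.978, -0.207, -0.001]
wrist_force: [0.8, -0.2, 1.4]
opening: 0.0942
grip_force: 0.0
```

send_rows([
  {"slide": [5, -1, 0], "angular": [0, 0, -1], "fingers": -1},
  {"slide": [11, -2, 0], "angular": [0, 0, -3], "fingers": -1},
  {"slide": [16, -3, 0], "angular": [0, 0, -5], "fingers": -1},
  {"slide": [22, -4, 0], "angular": [0, 0, -7], "fingers": -1},
  {"slide": [27, -6, 0], "angular": [0, 0, -9], "fingers": -1},
])

```text
time: 12.95
position: [0.6382, -0.0602, 0.0238]
tool_rot: [0.0, 0.992, -0.129, 0.001]
wrist_force: [-2.7, -0.6, -1.6]
opening: 0.0939
grip_force: 0.9
```

send_rows([
  {"slide": [5, -1, 0], "angular": [0, 0, -2], "fingers": -1},
  {"slide": [10, -1, 0], "angular": [0, 0, -4], "fingers": -1},
  {"slide": [15, -2, 0], "angular": [0, 0, -6], "fingers": -1},
  {"slide": [20, -3, 0], "angular": [0, 0, -7.5], "fingers": -1},
  {"slide": [24, -3, 0], "angular": [0, 0, -9], "fingers": -1},
])

```text
time: 13.37
position: [0.6617, -0.063, 0.0233]
tool_rot: [0.0, 0.999, -0.051, 0.001]
wrist_force: [-4.1, -0.0, 3.8]
opening: 0.0936
grip_force: 2.3
```

Run:
```python
from h import *
look('side',150,140,'s5'); look('scene',195,170,'c5')
a=cv2.imread('pics/s5.png');b=cv2.imread('pics/c5.png')
cv2.imwrite('pics/m5.png',cv2.resize(np.vstack([a[:450],b[:450]]),(500,600),interpolation=cv2.INTER_AREA))
```

```text
(no output)
```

View pics/m5.png

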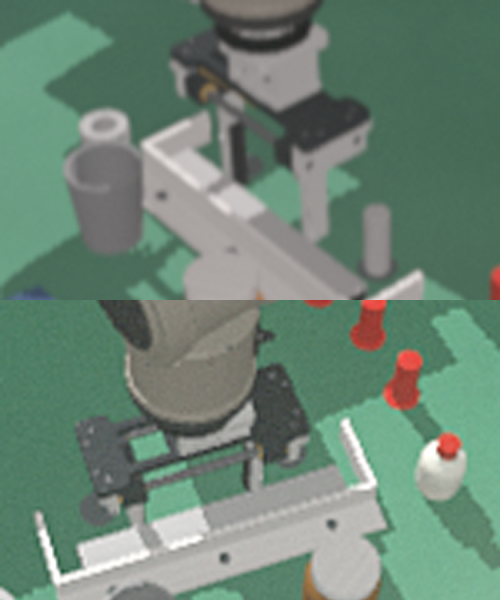

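Both views show the tube in the bay, parallel to the back rail and behind the post. I'll press it home in small steps and watch the force.

send_rows([
  {"slide": [1, 0, 0], "angular": [0, 0, 0], "fingers": -1},
  {"slide": [2, 0, 0], "angular": [0, 0, 0], "fingers": -1},
  {"slide": [3, 0, 0], "angular": [0, 0, 0], "fingers": -1},
  {"slide": [4, 0, 0], "angular": [0, 0, 0], "fingers": -1},
  {"slide": [4, 0, 0], "angular": [0, 0, 0], "fingers": -1},
])

```text
time: 13.88
position: [0.6638, -0.0627, 0.0215]
tool_rot: [-0.0, 0.999, -0.052, -0.001]
wrist_force: [-6.1, 1.0, 5.1]
opening: 0.0942
grip_force: 3.1
```

send_rows([
  {"slide": [1, 0, 0], "angular": [0, 0, 0], "fingers": -1},
  {"slide": [2, 0, 0], "angular": [0, 0, 0], "fingers": -1},
  {"slide": [3, 0, 0], "angular": [0, 0, 0], "fingers": -1},
  {"slide": [3, 0, 0], "angular": [0, 0, 0], "fingers": -1},
  {"slide": [3, 0, 0], "angular": [0, 0, 0], "fingers": -1},
])

```text
time: 14.3
position: [0.6644, -0.0627, 0.0212]
tool_rot: [0.0, 0.999, -0.053, -0.003]
wrist_force: [-20.8, 4.7, 17.0]
opening: 0.094
grip_force: 10.5
```

send_rows([
  {"slide": [0.5, 0, 0], "angular": [0, 0, 0], "fingers": -1},
  {"slide": [1, 0, 0], "angular": [0, 0, 0], "fingers": -1},
  {"slide": [1, 0, 0], "angular": [0, 0, 0.5], "fingers": -1},
  {"slide": [1, 0, 0], "angular": [0, 0, -0.5], "fingers": -1},
  {"slide": [1, 0, 0], "angular": [0, 0, 0], "fingers": -1},
])

```text
time: 14.72
position: [0.6644, -0.0628, 0.021]
tool_rot: [0.0, 0.999, -0.052, -0.004]
wrist_force: [-22.2, 5.0, 15.7]
opening: 0.0939
grip_force: 11.6
```

send_rows([
  {"slide": [-10, 0, 0], "angular": [0, 0, 0], "fingers": -1},
  {"slide": [-25, 0, 0], "angular": [0, 0, 0], "fingers": -1},
  {"slide": [-25, 0, -30], "angular": [0, 0, 0], "fingers": -1},
  {"slide": [-25, 0, -70], "angular": [0, 0, 0], "fingers": -1},
  {"slide": [-40, 0, -110], "angular": [0, 0, 0], "fingers": -1},
])

```text
time: 15.13
position: [0.63, -0.0591, 0.1314]
tool_rot: [-0.0, 0.999, -0.052, 0.0]
wrist_force: [-0.0, 0.1, 0.9]
opening: 0.0938
grip_force: 0.0
```

send_rows([
  {"slide": [-40, 0, 0], "angular": [0, 0, 0], "fingers": -1},
  {"slide": [-80, 0, 0], "angular": [0, 0, 0], "fingers": -1},
  {"slide": [-120, 0, -20], "angular": [0, 0, 0], "fingers": -1},
  {"slide": [-150, 0, -40], "angular": [0, 0, 0], "fingers": -1},
  {"slide": [-150, 0, -40], "angular": [0, 0, 0], "fingers": -1},
])

```text
time: 15.55
position: [0.4764, -0.0433, 0.1737]
tool_rot: [0.001, 0.999, -0.052, 0.002]
wrist_force: [3.0, -1.2, 0.5]
opening: 0.0942
grip_force: 0.0
```

Run:
```python
from h import *
look('scene',200,185,'c6')
```

```text
(no output)
```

View pics/c6.png

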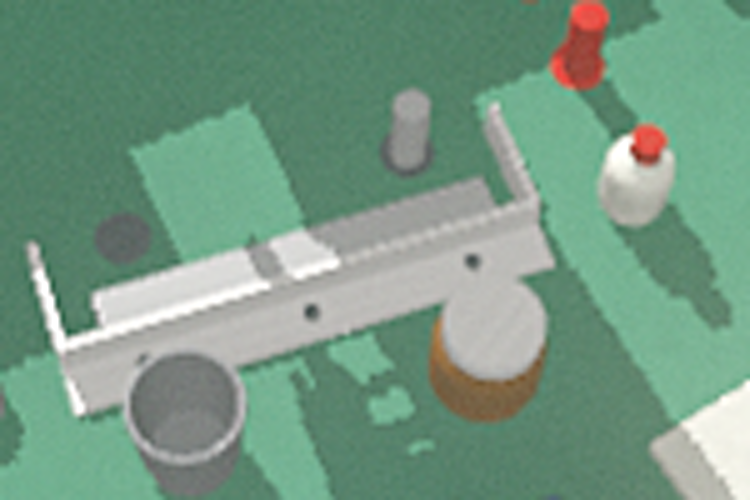

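The scene view shows the tube lying along the back rail. Its robot-side top edge runs (94,293)–(484,179) and the rail's outer top edge runs (68,353)–(540,208). The jar, beaker and oil bottle haven't moved.

Run:
```python
from h import *
S=env.calibration('scene')
t=onplane(S,px([(94,293),(484,179)],200,185),.025)[:,:2]
r=onplane(S,px([(68,353),(540,208)],200,185),.03)[:,:2]
d=(r[1]-r[0])/np.linalg.norm(r[1]-r[0]);n=np.array([d[1],-d[0]])
print('edge to rail outer (31=flush):',(r[0]-t)@n,'bay',bay(t),bay(r),'len',np.linalg.norm(t[1]-t[0]))
```

```text
edge to rail outer (31=flush): [0.03295667 0.03046549] bay [[-0.0236 -0.1166]
 [-0.0202  0.1214]] [[ 0.0092 -0.1405]
 [ 0.0103  0.144 ]] len 0.23800181960447814
```

```bash
python3 -c "
from cell import env
print(env.close_job())"
```

```text
the job is handed in; nothing more can be done
None
```

The tube was pushed in behind the post and now lies against the back rail, with measured gaps of about 2 mm or less and its middle about 2 mm from centre; I've handed the job in, but no verdict came back.

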